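# Seal the PCR strip with the roller and close the cycler

## Robot

A 6-joint arm with a two-finger parallel gripper is mounted at the origin on a cart in front of the work surface, level with it; the furniture and walls round the work are solid. World frame = base frame: x ahead of the robot, y to its left, z up, the work surface at z = 0. Lengths are in m, angles in rad, forces in N, time in s.
With the tool pointing down it reaches from about 0.425 to 1.125 m from the base axis. Payload 14.9 kg.
Tool frame: the origin (TCP) lies midway between the tips of the shut fingers; the grasp point (between the pads) lies 19 mm behind it; z points along the fingers, y is the direction in which the jaws open and shut (so a half turn about z gives the same grasp; the last joint's range is limited). The gripper opens to 91 mm and grips with 3 to 60 N. Pads are 32 mm wide; open, the fingers measure 118 mm over their backs; the gripper's body (76 mm by 178 mm) begins 60 mm behind the grasp point.
Start: joints at [-0.033, 0.379, 1.734, -0, 1.028, -0.033], TCP at [0.7, -0, 0.214] pointing down, gripper open.
Joint ranges: [-2.77, 2.77], [-0.74, 2.19], [0, 2.66], [-1.06, 4.2], [0.31, 2.87], [-3.08, 3.08]. Speed limits (rad/s): [1.89, 1.89, 2.39, 3.14, 3.14, 3.14].

## Interface

Orientations are given as [roll, pitch, yaw] about the fixed x, y, z axes, in that order (R = Rz(yaw) Ry(pitch) Rx(roll)).
In Python, from bench import ctrl, imaging, ticket gives the robot as it stands.
- The arm moves only by the tool apply_moves, never from a script. Its argument "rows" is one flat list of numbers, 7 for each row, row after row: the turn, a rotation vector about the tool's x, y, z in degrees, then the shift along the tool's x, y, z in m, then the opening, from -1 (shut) to 1 (fully open). A call has exactly 10 rows; each row is the pose to reach, as a shift and turn from the pose measured when the call began, along the tool's axes at that moment; what a row does not reach only later rows make up. A row lasts 1/10 s, in which the tool goes at most 50 mm and 8.59 degrees, less where a joint would pass 70% of its speed; a pose out of reach is approached as far as the arm can. A call with a gripper value outside its range is refused whole. The fingers move at their own pace and stop on an object; "force" is the grip in N (left out, the last holds). Time passes only in rows, so rows that repeat a pose let the fingers close, or fill a call up. It gives the time, the measured TCP pose, the force and the opening at its end, in the units of the state.
- ctrl.get_obs(): the state, without advancing time (a new reading comes with each control period).
- imaging.capture(name): name is "scene" or "side" or "wrist"; returns a dict with "frame" (480x640x3 uint8, red, green, blue), "camera_matrix" (3x3 intrinsics, pixels), "eye" and "orientation" of the camera in the world; the wrist camera has in their place "mount" (4x4, takes a point from camera to tool coordinates, whose origin is the TCP and whose axes are the flange's). Camera axes: x right, y up, looking along -z (the intrinsics and any distortion apply to the point x, -y, -z); pixel columns grow to the right and rows downward; lengths in m; the calibration is good to about 2 mm. A picture is of the moment at which its call begins: read the wrist's pose just before it. There is no depth.
- ticket.finish_job(): hands the job in, once; it reports no verdict.
Trained networks look in the newest picture that a camera, given by its name, has taken for a name from the list of things; names that differ only in an ending like _2 or _b are one class to them, and where a whole thing is asked for, a point or a joint stands for the part that bears it (a point fixed in the world has none). Each returns a list of dicts, best first, with "conf" (0 to 1); they miss things now and then, are a little off and sometimes report something else, mostly with a low value. They report only what shows in the picture. A call takes as long as a camera call.
- imaging.silhouettes(camera, query): "region" (480x640 bool, what is visible of it) and "xy" ([column, row] in pixels, amid what is visible of it).
- imaging.tip_of(camera, query): "xy" ([column, row] in pixels: a listed point, or the origin of a listed thing).
The state is a dict: "t": time; "q": joint angles; "qvel": joint speeds; "joint_efforts": joint torques, N m; "tcp_pos": TCP position; "tcp_rot": TCP orientation; "force": force on the tool from outside, world axes, zero at the start; "moment": the same for the moment, N m; "opening": finger opening in m.
Only numpy, scipy, OpenCV 4.12 (cv2) and the standard library are available. Lean on these libraries where they do the work, as an engineer would, in place of code of your own. Each camera call takes 0.05 s, during which the arm holds its last target.

## Task

The caps on the blue strip in the thermal cycler are only loosely on: take the spring-loaded roller from its rest and run it along the blue strip with steady pressure until all twelve caps are fully home, without bottoming the roller's spring or pressing the caps with the gripper (swing the lid further open first if it is in the way). Then hang the roller back in its rest, seated upright on its flange, and shut the cycler's lid fully without slamming it. Leave the bottles, tip box and dish round about where they are.

Things in the scene. Friction and masses are not known exactly. Their poses are not given: they have to be found in the camera images.
- cycler: White thermal cycler, fixed, lid open; x -107 to 100 mm, y +-75, top z 96. Origin under it on the bench, z up; control panel at -x. Three cap strips along y lie in its well block (top z 102) at x = -34.5, -16.5 and 1.5 in any order: blue (loose caps), green and white (caps home). Lid hinge at the back: a line along y through (85, 0, 104) mm.
- cycler_lid (a joint): Lid angle, rad: 0 shut and level, grows as it opens up and back, 1.75 the stop, just past upright. Starts between 1.05 and 1.7; below about 1.5 it overhangs the strips. A friction hinge (0.4 N m) keeps it at any angle. Lid 0.3 kg, 142 mm wide along y, 30 mm thick: flat top z = 134 mm when shut, reaching 146 mm from the hinge axis.
- lid_lip (a point): Point in the blue lip at the middle of the lid's free edge: 158 mm from the hinge axis along the lid, 17 mm above the lid's underside (the underside's plane contains the hinge axis). The lip is 64 mm wide along the hinge, 9 mm thick, and sticks out 21 mm past the lid's edge (146 to 167 mm from the hinge). Axes: x from lip to hinge, y along the hinge, z out of the lid's top.
- strip_blue: Strip of 12 tubes with BLUE caps, 107 mm long along its y, 8 mm wide, fixed in the block; yaw as the cycler. Origin: its middle, at block-top height. Caps 7.8 mm across, 9 mm apart; flat tops 11.5 mm above the origin when fully up, 8.5 mm when home. Each starts 2 to 3 mm proud, takes about 4 N straight down and stays where pushed.
- roller: Sealing roller, about 0.18 kg, upright. From the origin up: orange wheel 22 mm across, 14 mm wide, free on an axle along x (rolls along y), in a sprung fork 22 mm wide; flange 37 mm across (underside at 42 mm); orange square grip 24 x 24 mm from 47 to 117 mm; black button to 121. Origin: lowest point of the wheel, spring extended. Half a turn about z is the same.
- roller_spring (a joint): How far the roller's spring is pressed in, m: 0 extended, 0.012 bottomed. Force on the wheel = 3 N + 1.2 N per mm.
- roller_rest: Fixed rest of the roller: dark base plate 90 (x) x 74 x 8 mm with a grey square socket in its middle, inner width 32 mm, walls 5 mm, rim 52 mm above the bench. Origin: on the bench, under the socket. The parked roller hangs upright by its flange on the rim, its origin 10 mm above the bench, wheel clear of the base, turned as the rest within 0.05 rad.
- blue_cap_1 (a joint): How far blue cap 1 of 12 is pressed down, m: 0 fully up, 0.003 home; it lies at y = -49.5 mm on its strip.
- blue_cap_2 (a joint): How far blue cap 2 of 12 is pressed down, m: 0 fully up, 0.003 home; it lies at y = -40.5 mm on its strip.
- blue_cap_3 (a joint): How far blue cap 3 of 12 is pressed down, m: 0 fully up, 0.003 home; it lies at y = -31.5 mm on its strip.
- blue_cap_4 (a joint): How far blue cap 4 of 12 is pressed down, m: 0 fully up, 0.003 home; it lies at y = -22.5 mm on its strip.
- blue_cap_5 (a joint): How far blue cap 5 of 12 is pressed down, m: 0 fully up, 0.003 home; it lies at y = -13.5 mm on its strip.
- blue_cap_6 (a joint): How far blue cap 6 of 12 is pressed down, m: 0 fully up, 0.003 home; it lies at y = -4.5 mm on its strip.
- blue_cap_7 (a joint): How far blue cap 7 of 12 is pressed down, m: 0 fully up, 0.003 home; it lies at y = 4.5 mm on its strip.
- blue_cap_8 (a joint): How far blue cap 8 of 12 is pressed down, m: 0 fully up, 0.003 home; it lies at y = 13.5 mm on its strip.
- blue_cap_9 (a joint): How far blue cap 9 of 12 is pressed down, m: 0 fully up, 0.003 home; it lies at y = 22.5 mm on its strip.
- blue_cap_10 (a joint): How far blue cap 10 of 12 is pressed down, m: 0 fully up, 0.003 home; it lies at y = 31.5 mm on its strip.
- blue_cap_11 (a joint): How far blue cap 11 of 12 is pressed down, m: 0 fully up, 0.003 home; it lies at y = 40.5 mm on its strip.
- blue_cap_12 (a joint): How far blue cap 12 of 12 is pressed down, m: 0 fully up, 0.003 home; it lies at y = 49.5 mm on its strip.
- tip_box: Bystander: yellow pipette-tip box with a clear lid, shut, 93 x 127 x 69 mm, long side along its y. Origin: middle of its underside.
- reagent_amber: Bystander: brown bottle with a black cap, 42 mm across, 81 mm high. Origin: middle of its underside.
- reagent_white: Bystander: white bottle with a blue cap, 48 mm across, 93 mm high. Origin: middle of its underside.
- wash_bottle: Bystander: white wash bottle with a blue bent spout, 68 x 113 mm in plan, 188 mm high. Origin: middle of its underside.
- petri_dish: Bystander: petri dish, 61 mm across, 15 mm high. Origin: middle of its underside.

How it is judged:
By the outcome, as a careful person would: the job done as asked, in the order asked, and still so for the second after the job is handed in, with the robot touching nothing.
It also fails if it takes over 72 s, if anything falls off the work surface, if the arm or the gripper's body presses on something with over 40 N, if the wrist force passes 120 N, or if a joint passes its speed limit or range.

## Working session

There is one attempt and no reset: what is moved stays moved. The work goes in short steps, Python scripts to look and compute and a tool call to move; the robot and the scene stay as the last step left them, time stands still between calls to the robot, and variables do not carry over. Pictures are saved under pics/ and viewed, and the job is handed in when it is done.

Besides the shell and the picture viewer there is one more tool, called after "Call:" by a JSON object that holds its "api" and its "payload". apply_moves: Moves the arm, as the interface text tells. Its arguments: {"type":"object","properties":{"rows":{"type":"array"},"force":{"type":"number"}},"required":["rows"]}

```bash
ls; mkdir -p pics; cat > h.py <<'E'
import numpy as np, cv2
from bench import ctrl, imaging, ticket
from scipy.spatial.transform import Rotation as R
def cap(n):
    o=ctrl.get_obs(); c=imaging.capture(n)
    return o,c
def save(c,name): cv2.imwrite('pics/'+name,c['frame'][:,:,::-1])
E
python3 - <<'E'
from h import *
print(ctrl.get_obs())
for n in ['scene','side','wrist']:
    o,c=cap(n); save(c,n+'0.png'); print(n,{k:v for k,v in c.items() if k!='frame'})
E
```

```text
pics
{'t': 0.0, 'q': array([-3.33169219e-02,  3.79402436e-01,  1.73478132e+00,  2.52010263e-06,
        1.02852565e+00, -3.32770102e-02]), 'qvel': array([ 0.00160176, -0.00051746, -0.000808  ,  0.00016053, -0.00030692,
       -0.00118143]), 'joint_efforts': array([ 6.45993277e-04, -7.63727903e+01, -4.34372771e+01,  6.49972307e-02,
        4.23743343e-02, -1.55693674e-04]), 'tcp_pos': array([ 6.99595447e-01, -3.47682357e-06,  2.13292280e-01]), 'tcp_rot': array([-3.14047659e+00, -3.93112028e-05,  1.57075509e+00]), 'force': array([-0.17792948,  0.63572214, -0.47445738]), 'moment': array([-0.00392441, -0.02079358,  0.01642344]), 'opening': 0.09106228298907038}
scene {'camera_matrix': array([[613.66683185,   0.        , 333.33674919],
       [  0.        , 613.66683185, 230.69287126],
       [  0.        ,   0.        ,   1.        ]]), 'eye': array([-0.2798786 , -0.94597762,  0.7023728 ]), 'orientation': array([ 1.13746808,  0.02031827, -0.71640521])}
side {'camera_matrix': array([[436.99915814,   0.        , 325.11867124],
       [  0.        , 436.99915814, 239.39415104],
       [  0.        ,   0.        ,   1.        ]]), 'eye': array([0.48581315, 0.71959455, 0.69250514]), 'orientation': array([ 0.87250263,  0.00766579, -3.07443754])}
wrist {'camera_matrix': array([[379.43237417,   0.        , 323.5064485 ],
       [  0.        , 379.43237417, 234.50293334],
       [  0.        ,   0.        ,   1.        ]]), 'mount': array([[ 5.80540508e-04,  9.65689455e-01,  2.59698939e-01,
         7.33803068e-02],
       [ 9.99999768e-01, -6.53200106e-04,  1.93485892e-04,
        -8.65754745e-04],
       [ 3.56482660e-04,  2.59698767e-01, -9.65689610e-01,
        -1.71643262e-01],
       [ 0.00000000e+00,  0.00000000e+00,  0.00000000e+00,
         1.00000000e+00]])}
```

View pics/scene0.png

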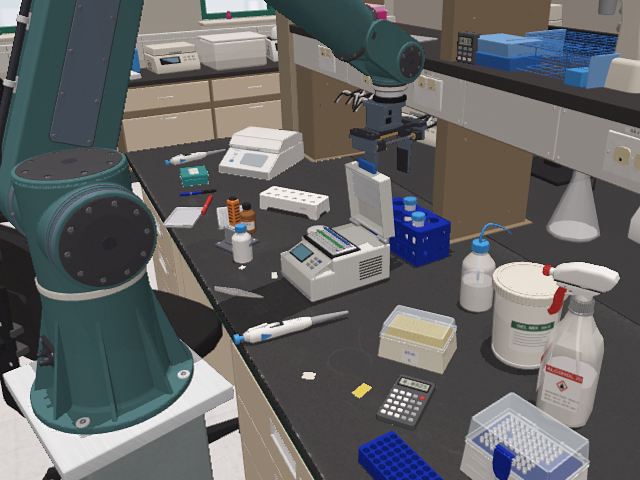

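View pics/side0.png

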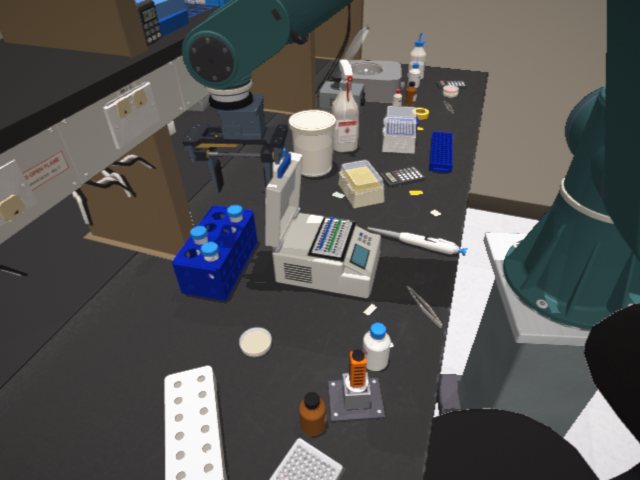

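View pics/wrist0.png

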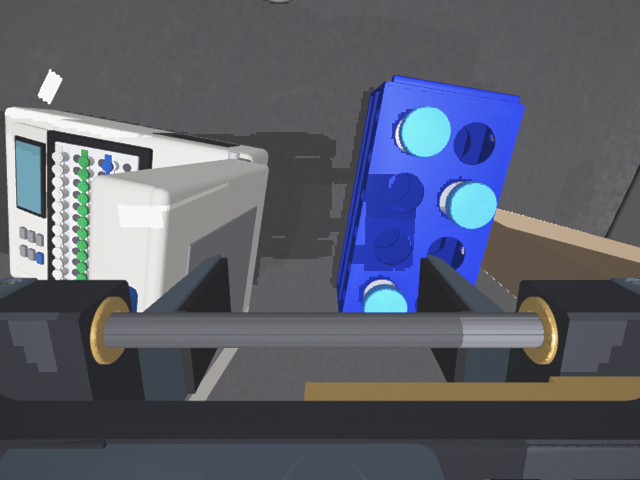

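```bash
cat >> h.py <<'E'
def campose(c,o=None):
    if 'mount' in c:
        T=np.eye(4);T[:3,:3]=R.from_euler('xyz',o['tcp_rot']).as_matrix();T[:3,3]=o['tcp_pos']
        M=T@c['mount'];return M[:3,3],M[:3,:3]
    return np.array(c['eye']),R.from_euler('xyz',c['orientation']).as_matrix()
def ray(c,uv,o=None):
    e,Q=campose(c,o);K=c['camera_matrix']
    d=np.array([(uv[0]-K[0,2])/K[0,0],-(uv[1]-K[1,2])/K[1,1],-1]);d=Q@d
    return e,d/np.linalg.norm(d)
def proj(c,P,o=None):
    e,Q=campose(c,o);K=c['camera_matrix'];p=(np.atleast_2d(P)-e)@Q
    return np.c_[K[0,0]*p[:,0]/-p[:,2]+K[0,2],-K[1,1]*p[:,1]/-p[:,2]+K[1,2]]
def atz(c,uv,z,o=None):
    e,d=ray(c,uv,o);return e+d*(z-e[2])/d[2]
def tri(rs):
    A=0;b=0
    for e,d in rs:
        P=np.eye(3)-np.outer(d,d);A=A+P;b=b+P@e
    x=np.linalg.solve(A,b);return x,[np.linalg.norm((np.eye(3)-np.outer(d,d))@(x-e)) for e,d in rs]
E
python3 - <<'E'
from h import *
C={}
for n in ['scene','side','wrist']: C[n]=cap(n)
for q in ['cycler','lid_lip','strip_blue','roller','roller_rest','tip_box','reagent_amber','reagent_white','wash_bottle','petri_dish']:
    rs=[];
    for n in C:
        t=imaging.tip_of(n,q)[:2]
        print(q,n,[(np.round(a['xy'],1),round(a['conf'],2)) for a in t])
        if t and t[0]['conf']>.4: rs.append(ray(C[n][1],t[0]['xy'],C[n][0]))
    if len(rs)>1:
        x,e=tri(rs);print('   ',np.round(x,4),np.round(e,4))
print(ctrl.get_obs()['t'])
E
```

```text
cycler scene [(array([336. , 280.1]), 0.63)]
cycler side [(array([327.4, 271.2]), 0.78)]
cycler wrist []
    [ 0.5349  0.0035 -0.004 ] [0.001 0.001]
lid_lip scene [(array([486.1, 303.9]), 0.67), (array([365.6, 168.8]), 0.62)]
lid_lip side [(array([281.8, 165.6]), 0.9)]
lid_lip wrist []
    [ 0.6687 -0.3361  0.0479] [0.0226 0.0226]
strip_blue scene [(array([335. , 241.7]), 0.72), (array([366.2, 163.9]), 0.21)]
strip_blue side [(array([328.7, 234.2]), 0.49)]
strip_blue wrist []
    [ 0.531  -0.0022  0.0997] [0.0003 0.0003]
roller scene []
roller side [(array([356.2, 394.8]), 0.9)]
roller wrist []
roller_rest scene [(array([237. , 242.4]), 0.61)]
roller_rest side [(array([355.6, 400.1]), 0.6)]
roller_rest wrist []
    [0.4676 0.3219 0.0036] [0.0021 0.0021]
tip_box scene [(array([417.1, 347.4]), 0.91)]
tip_box side [(array([359.9, 194.4]), 0.7)]
tip_box wrist []
    [ 0.4654 -0.3074  0.0014] [0.0041 0.0041]
reagent_amber scene [(array([250.1, 233.3]), 0.8)]
reagent_amber side [(array([311.5, 425.7]), 0.81)]
reagent_amber wrist []
    [ 0.5386  0.3662 -0.0078] [0.0013 0.0013]
reagent_white scene [(array([242. , 260.2]), 0.89)]
reagent_white side [(array([376.1, 361.4]), 0.72)]
reagent_white wrist []
    [ 0.4293  0.2386 -0.0031] [0.0007 0.0007]
wash_bottle scene [(array([485.8, 301.5]), 0.87)]
wash_bottle side []
wash_bottle wrist []
petri_dish scene [(array([316. , 237.1]), 0.4)]
petri_dish side [(array([254.2, 342.5]), 0.58)]
petri_dish wrist []
1.8
```

```bash
python3 - <<'E'
import cv2
a=cv2.imread('pics/side0.png');b=cv2.imread('pics/scene0.png')
cv2.imwrite('pics/s1.png',cv2.resize(a[140:310,250:400],None,fx=4,fy=3.5,interpolation=cv2.INTER_CUBIC)[:600])
cv2.imwrite('pics/c1.png',cv2.resize(b[150:300,270:410],None,fx=4,fy=4,interpolation=cv2.INTER_CUBIC))
cv2.imwrite('pics/s2.png',cv2.resize(a[330:440,280:430],None,fx=5,fy=5,interpolation=cv2.INTER_CUBIC))
E
```

```text
(no output)
```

View pics/s1.png

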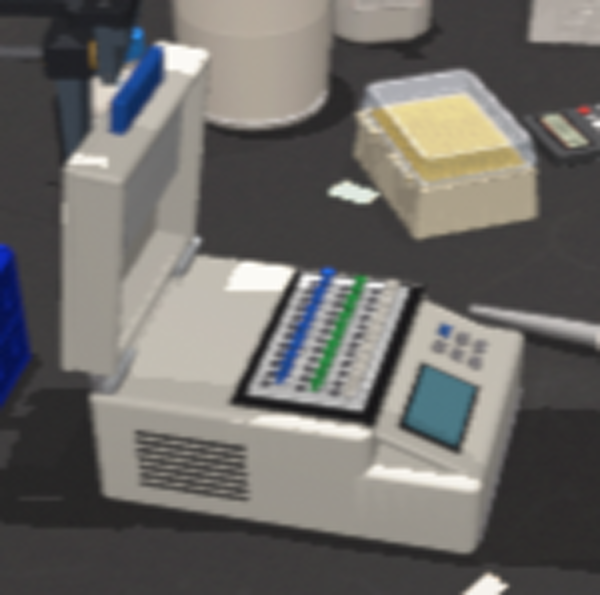

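View pics/c1.png

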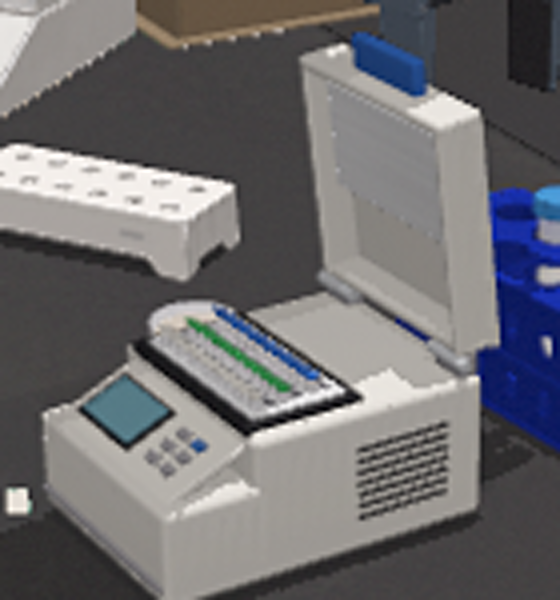

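View pics/s2.png

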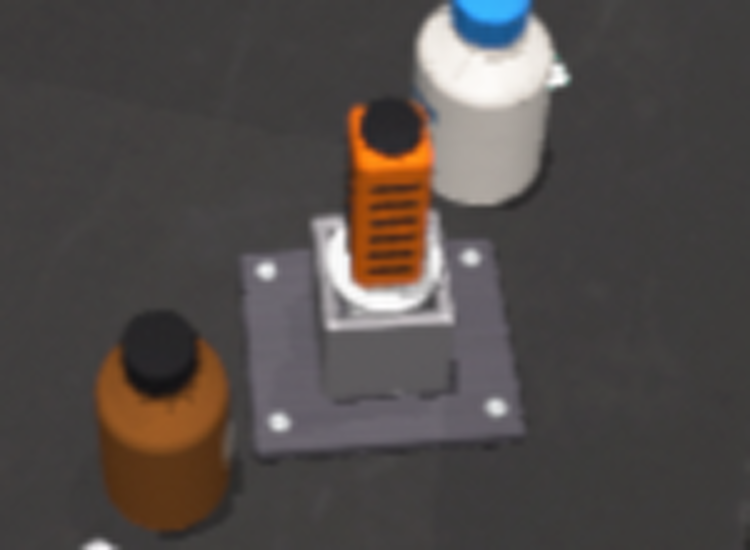

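```bash
python3 - <<'E'
from h import *
from scipy.optimize import least_squares
C={n:cap(n)[1] for n in ['scene','side']}
# rest
P=np.array([[240,255],[490,240],[522,435],[257,455]])/5+[280,330]
W=np.array([atz(C['side'],p,.008) for p in P]);print(np.round(W,4),W.mean(0))
for i in range(4):
    d=W[(i+1)%4]-W[i];print(np.linalg.norm(d),np.degrees(np.arctan2(d[1],d[0])))
# roller top button (121+10mm)
print('top',atz(C['side'],np.array([390,112])/5+[280,330],.131))
obs=[]
loc={'blue':1.5,'green':-16.5}
for n in C:
    hsv=cv2.cvtColor(C[n]['frame'],cv2.COLOR_RGB2HSV)
    box={'side':(295,360,215,260),'scene':(305,355,222,252)}[n]
    for k,(lo,hi) in {'blue':(100,125),'green':(50,85)}.items():
        m=(hsv[...,0]>=lo)&(hsv[...,0]<=hi)&(hsv[...,1]>120)
        z=np.zeros_like(m);z[box[2]:box[3],box[0]:box[1]]=1
        ys,xs=np.nonzero(m&z)
        W=np.array([atz(C[n],(x,y),.111) for x,y in zip(xs,ys)])
        c=W.mean(0);u,s,v=np.linalg.svd(W-c);d=v[0]*np.sign(v[0][1])
        t=(W-c)@d
        print(n,k,len(xs),np.round(c,4),'yaw',np.degrees(np.arctan2(-d[0],d[1])),t.min(),t.max())
# lip
lipuv={}
for n in C:
    for s in imaging.silhouettes(n,'lid_lip')[:2]: print(n,s['xy'],s['conf'],s['region'].sum())
side=np.array([137,90])/[4,3.5]+[250,140]; sc=np.array([388,63])/4+[270,150]
print(side,sc);print(tri([ray(C['side'],side),ray(C['scene'],sc)]))
E
```

```text
[[0.5147 0.2923 0.008 ]
 [0.427  0.2808 0.008 ]
 [0.4183 0.3526 0.008 ]
 [0.5047 0.3649 0.008 ]] [0.46617158 0.32264808 0.008     ]
0.08852112147913128 -172.57515979566003
0.07231185306663708 96.85964028608248
0.08721854373728141 8.107118152469397
0.07334932526407018 -82.11003086332624
top [0.46686502 0.31728055 0.131     ]
scene blue 60 [0.5376 0.0009 0.111 ] yaw -10.870997734377895 -0.05016136890309447 0.05539926385174545
scene green 47 [ 5.165e-01 -3.000e-04  1.110e-01] yaw -10.378455155493922 -0.04944313520586003 0.056036935603702265
side blue 82 [0.5373 0.0049 0.111 ] yaw -10.38702096307223 -0.05829213016926435 0.05245310314487461
side green 59 [0.5193 0.0109 0.111 ] yaw -10.383550475246258 -0.05449619531747377 0.05138219915524886
scene [370.3, 200.1] 0.6 2816
scene [238.9, 245.8] 0.32 705
side [282.1, 199.0] 0.74 2358
[284.25       165.71428571] [367.   165.75]
(array([ 0.61849598, -0.01270349,  0.25978514]), [np.float64(0.0013691073219554639), np.float64(0.0013691073219554938)])
```

Call:
{"api": "apply_moves", "payload": {"rows": [0,0,0,0,0,-0.05,0,0,0,-8,0,0,-0.1,0,0,0,-16,0.03,0,-0.13,0,0,0,-24,0.08,-0.02,-0.13,0,0,0,-32,0.13,-0.06,-0.13,0,0,0,-40,0.17,-0.09,-0.13,0,0,0,-48,0.21,-0.13,-0.13,0,0,0,-56,0.25,-0.17,-0.13,0,0,0,-64,0.29,-0.21,-0.12,0,0,0,-72,0.318,-0.233,-0.1,0], "force": 40}}

```text
t: 3.0
tcp_pos: [0.4835, 0.3, 0.3239]
tcp_rot: [3.139, 0.002, 2.833]
force: [1.2, 0.6, 0.5]
opening: 0.0455
```

Call:
{"api": "apply_moves", "payload": {"rows": [0,0,-8,0.02,0.014,0.02,0,0,0,-16,0.0218,0.014,0.03,0,0,0,-25.2,0.0218,0.014,0.03,0,0,0,-25.2,0.0218,0.014,0.03,0,0,0,-25.2,0.0218,0.014,0.03,0,0,0,-25.2,0.0218,0.014,0.03,0,0,0,-25.2,0.0218,0.014,0.03,0,0,0,-25.2,0.0218,0.014,0.03,0,0,0,-25.2,0.0218,0.014,0.03,0,0,0,-25.2,0.0218,0.014,0.03,0]}}

```text
t: 4.0
tcp_pos: [0.4671, 0.3199, 0.2939]
tcp_rot: [3.14, 0.003, -3.011]
force: [0.8, -0.0, 0.6]
opening: 0.0455
```

```bash
python3 - <<'E'
from h import *
o,c=cap('wrist');save(c,'w1.png');print(o['tcp_pos'],o['tcp_rot'])
for q in ['roller','roller_rest']:
    for f in (imaging.tip_of,imaging.silhouettes):
        for t in f('wrist',q)[:1]: print(q,t['xy'],t['conf'])
np.save('w1.npy',np.r_[o['tcp_pos'],o['tcp_rot']])
E
```

```text
[0.46712881 0.31991167 0.29386601] [ 3.14048405e+00  2.61280658e-03 -3.01076295e+00]
roller [321.9, 193.3] 0.7
roller [322.3, 206.3] 0.96
roller_rest [321.1, 183.8] 0.77
```

View pics/w1.png

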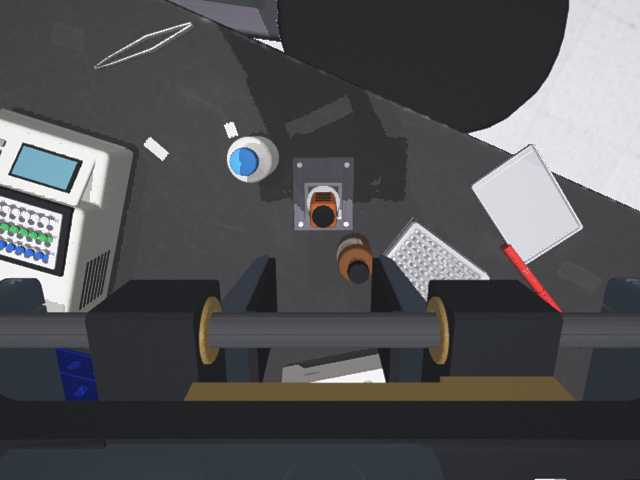

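```bash
python3 - <<'E'
from h import *
o,c=cap('wrist')
cv2.imwrite('pics/w1b.png',cv2.resize(c['frame'][140:290,220:420,::-1],None,fx=4,fy=4,interpolation=cv2.INTER_CUBIC))
cv2.imwrite('pics/w1c.png',cv2.resize(c['frame'][100:300,0:150,::-1],None,fx=3,fy=3,interpolation=cv2.INTER_CUBIC))
for p in [(322.3,216)]: print('btn',atz(c,p,.131,o))
W=np.array([atz(c,p,.008,o) for p in [(293,157.5),(352.5,157.5),(353.5,230),(294,230)]]);print(W,W.mean(0))
E
```

```text
btn [0.46613618 0.31933177 0.131     ]
[[0.42731207 0.27900735 0.008     ]
 [0.4180581  0.34881554 0.008     ]
 [0.50552182 0.36346158 0.008     ]
 [0.51523722 0.2900435  0.008     ]] [0.4665323  0.32033199 0.008     ]
```

View pics/w1b.png

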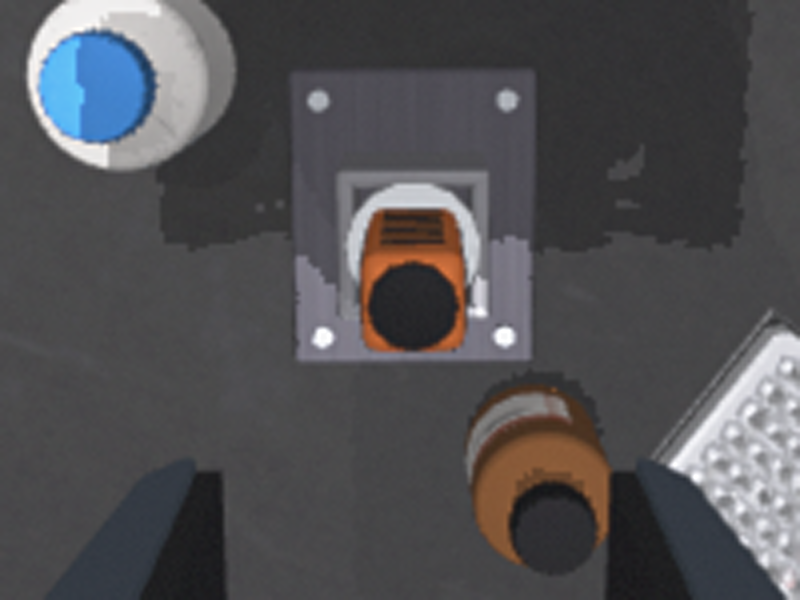

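View pics/w1c.png

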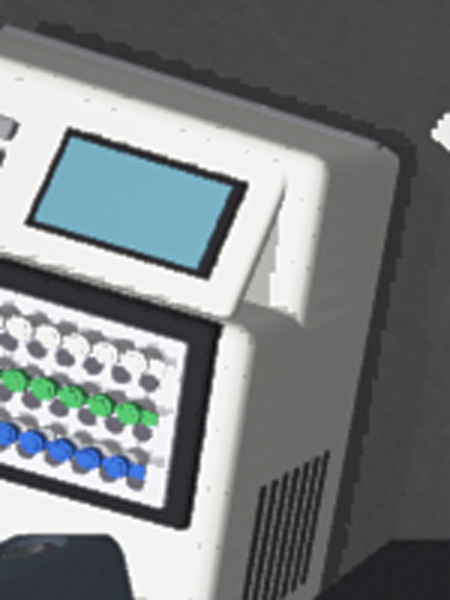

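Call:
{"api": "apply_moves", "payload": {"rows": [0,0,0,0,0,0.03,0,0,0,0,0,0,0.07,0,0,0,0,0,0,0.11,0,0,0,0,0,0,0.14,0,0,0,0,0,0,0.17,0,0,0,0,0,0,0.19,0,0,0,0,0,0,0.208,0,0,0,0,0,0,0.208,-1,0,0,0,0,0,0.208,-1,0,0,0,0,0,0.208,-1], "force": 40}}

```text
t: 5.3
tcp_pos: [0.4681, 0.3206, 0.0869]
tcp_rot: [3.14, 0.004, -3.01]
force: [-0.7, -1.6, 1.4]
opening: 0.0245
```

Call:
{"api": "apply_moves", "payload": {"rows": [0,0,0,0,0,0,-1,0,0,0,0,0,0,-1,0,0,0,0,0,-0.015,-1,0,0,0,0,0,-0.035,-1,0,0,0,0,0,-0.06,-1,0,0,0,0,0,-0.1,-1,0,0,0,0,0,-0.14,-1,0,0,0,0,-0.015,-0.18,-1,0,0,0,-0.005,-0.04,-0.205,-1,0,0,3,-0.01,-0.075,-0.215,-1]}}

```text
t: 6.3
tcp_pos: [0.4879, 0.2474, 0.3063]
tcp_rot: [3.138, 0.008, -3.061]
force: [-0.2, 0.8, -2.5]
opening: 0.0237
```

```bash
python3 - <<'E'
from h import *
o=ctrl.get_obs();print(o['tcp_pos'],o['tcp_rot'],o['force'],o['opening'],o['t'])
T=np.array([.546,.052,.30])
Q=R.from_euler('xyz',o['tcp_rot']).as_matrix();print((T-o['tcp_pos'])@Q)
G=R.from_euler('xyz',[np.pi,0,np.radians(169.6)]).as_matrix()
print(np.degrees(R.from_matrix(Q.T@G).as_rotvec()))
E
```

```text
[0.48788658 0.24737011 0.3062771 ] [ 3.13791569  0.00845789 -3.06125082] [-0.19891588  0.75543079 -2.4839664 ] 0.02374149086120288 6.3
[-0.04219185 -0.19942687  0.00590094]
[ 0.27291625  0.45424563 15.00403233]
```

Call:
{"api": "apply_moves", "payload": {"rows": [0,0,3,-0.008,-0.04,0,-1,0,0,6,-0.016,-0.08,0,-1,0.1,0.2,9,-0.025,-0.12,0,-1,0.2,0.3,12,-0.034,-0.16,0,-1,0.27,0.45,15,-0.042,-0.185,0.003,-1,0.27,0.45,15,-0.042,-0.199,0.006,-1,0.27,0.45,15,-0.042,-0.199,0.006,-1,0.27,0.45,15,-0.042,-0.199,0.006,-1,0.27,0.45,15,-0.042,-0.199,0.006,-1,0.27,0.45,15,-0.042,-0.199,0.006,-1]}}

```text
t: 7.3
tcp_pos: [0.5456, 0.0533, 0.3001]
tcp_rot: [3.141, 0.0, 2.962]
force: [-0.4, 0.1, -1.4]
opening: 0.0237
```

```bash
python3 - <<'E'
from h import *
for n in ['wrist','side','scene']:
    o,c=cap(n);save(c,n+'2.png');print(n,o['tcp_pos'],o['tcp_rot'],o['force'])
    np.savez(n+'2.npz',K=c['camera_matrix'],pos=o['tcp_pos'],rot=o['tcp_rot'])
a=cv2.imread('pics/side2.png');cv2.imwrite('pics/side2b.png',cv2.resize(a[100:300,220:420],None,fx=3,fy=3,interpolation=cv2.INTER_CUBIC))
E
```

```text
wrist [0.5455624  0.05334179 0.30013013] [3.14141055e+00 2.56402603e-04 2.96168972e+00] [-0.42337638  0.08031008 -1.40907764]
side [0.54561177 0.05322893 0.30008197] [3.14144674e+00 2.22838133e-04 2.96151210e+00] [-0.3967963  -0.95781176 -0.97873023]
scene [0.54565369 0.05308732 0.30000467] [3.14148823e+00 1.19568050e-04 2.96129129e+00] [ 0.47593972 -0.33902631 -2.39665781]
```

View pics/wrist2.png

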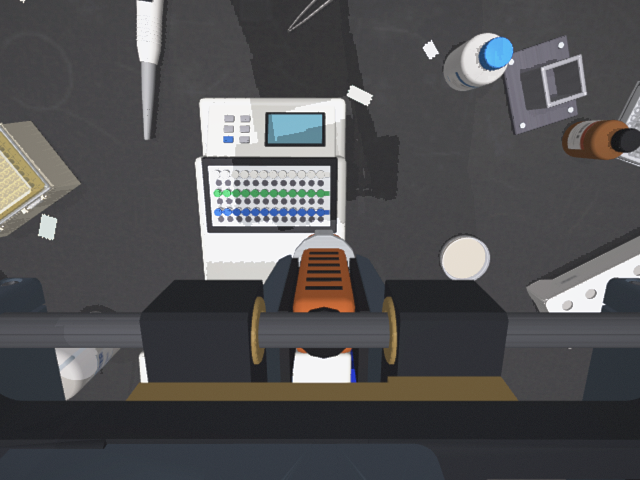

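View pics/side2b.png

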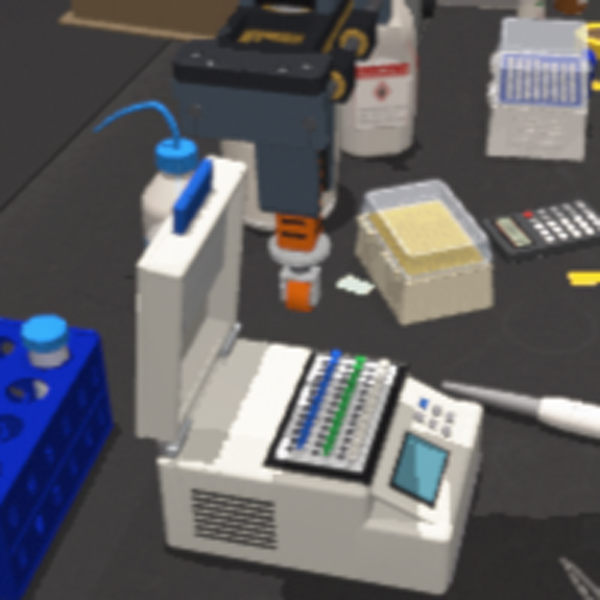

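```bash
python3 - <<'E'
from h import *
o,c=cap('wrist')
f=c['frame'];hsv=cv2.cvtColor(f,cv2.COLOR_RGB2HSV)
M=c['mount'];K=c['camera_matrix']
def pt(P):
    p=(np.array(P)-M[:3,3])@M[:3,:3];return K[0,0]*p[0]/-p[2]+K[0,2],-K[1,1]*p[1]/-p[2]+K[1,2]
for x in (0,.001,.002,.003):
    print(x,'flange front top',pt([x+.0185,0,.030]),'bot',pt([x+.0185,0,.035]),'grip front edge z',pt([x+.012,0,.03]),'wheel front',pt([x+.007,0,.0659]))
Q=R.from_euler('xyz',o['tcp_rot']).as_matrix()
for k,(lo,hi) in {'blue':(100,125),'green':(50,85)}.items():
    m=(hsv[...,0]>=lo)&(hsv[...,0]<=hi)&(hsv[...,1]>110);z=np.zeros_like(m);z[183:224,213:334]=1;ys,xs=np.nonzero(m&z)
    W=np.array([atz(c,(x,y),.112,o) for x,y in zip(xs,ys)]);t=(W-o['tcp_pos'])@Q
    pf=np.polyfit(t[:,1],t[:,0],1);print(k,len(xs),'y',t[:,1].min(),t[:,1].max(),'x=a*y+b',pf,'world mean',W.mean(0))
cv2.imwrite('pics/w2b.png',cv2.resize(f[140:360,200:400,::-1],None,fx=3,fy=2.7,interpolation=cv2.INTER_CUBIC))
print(o['tcp_pos'],o['tcp_rot'])
E
```

```text
0 flange front top (np.float64(323.3316137377298), np.float64(236.92954869515094)) bot (np.float64(323.3354692567106), np.float64(234.57476290907564)) grip front edge z (np.float64(323.32622233780285), np.float64(248.2073365496605)) wheel front (np.float64(323.34746601764317), np.float64(239.31605812739002))
0.001 flange front top (np.float64(323.3324509094229), np.float64(235.1783440209716)) bot (np.float64(323.3362921932089), np.float64(232.86026676904822)) grip front edge z (np.float64(323.32704616390794), np.float64(246.48404831865707)) wheel front (np.float64(323.3481920106305), np.float64(237.834820696671))
0.002 flange front top (np.float64(323.3332901630367), np.float64(233.42278436282893)) bot (np.float64(323.33711712993176), np.float64(231.14160338495418)) grip front edge z (np.float64(323.3278720223197), np.float64(244.75650888703117)) wheel front (np.float64(323.3489195330246), np.float64(236.3504628300771))
0.003 flange front top (np.float64(323.33413150634703), np.float64(231.66285345520785)) bot (np.float64(323.3379440741806), np.float64(229.41875754498886)) grip front edge z (np.float64(323.3286999205676), np.float64(243.0247025043478)) wheel front (np.float64(323.34964858966345), np.float64(234.86297465675275))
blue 590 y -0.10477722288661732 0.005419720091182409 x=a*y+b [-0.00115495  0.00014269] world mean [0.53651502 0.00376868 0.112     ]
green 546 y -0.10429862368766767 0.005339523709680527 x=a*y+b [0.00054211 0.01862356] world mean [0.51849754 0.0075088  0.112     ]
[0.54567422 0.05293709 0.29997387] [3.14152159e+00 9.95691263e-05 2.96105529e+00]
```

View pics/w2b.png

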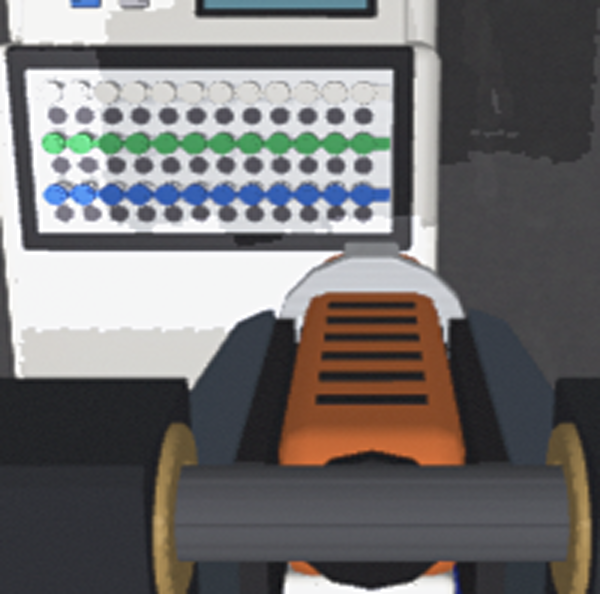

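Call:
{"api": "apply_moves", "payload": {"rows": [0,0,0,-0.0015,-0.001,0.03,-1,0,0,0,-0.0015,-0.001,0.06,-1,0,0,0,-0.0015,-0.001,0.085,-1,0,0,0,-0.0015,-0.001,0.098,-1,0,0,0,-0.0015,-0.001,0.106,-1,0,0,0,-0.0015,-0.001,0.106,-1,0,0,0,-0.0015,-0.001,0.106,-1,0,0,0,-0.0015,-0.001,0.106,-1,0,0,0,-0.0015,-0.001,0.106,-1,0,0,0,-0.0015,-0.001,0.106,-1], "force": 55}}

```text
t: 8.5
tcp_pos: [0.5473, 0.0516, 0.1945]
tcp_rot: [3.141, 0.001, 2.961]
force: [-0.7, 0.0, -2.1]
opening: 0.024
```

```bash
python3 - <<'E'
from h import *
for n in ['side','scene','wrist']:
    o,c=cap(n);save(c,n+'3.png');print(o['tcp_pos'],o['tcp_rot'],o['force'])
a=cv2.imread('pics/side3.png')[170:290,270:400];b=cv2.imread('pics/scene3.png')[170:290,280:410]
cv2.imwrite('pics/x3.png',np.hstack([cv2.resize(a,(400,370),interpolation=cv2.INTER_CUBIC),cv2.resize(b,(400,370),interpolation=cv2.INTER_CUBIC)]))
E
```

```text
[0.54726085 0.05157151 0.19450034] [3.14132914e+00 9.08785518e-04 2.96076573e+00] [-0.68207364  0.0232942  -2.07853857]
[0.54715529 0.05157719 0.19433266] [3.14137531e+00 6.38983591e-04 2.96077637e+00] [ 0.49008447  0.3945849  -1.45788285]
[0.54711002 0.05156418 0.19422426] [3.14142760e+00 4.54296604e-04 2.96079355e+00] [-0.73476691  0.01360994 -1.5319706 ]
```

View pics/x3.png

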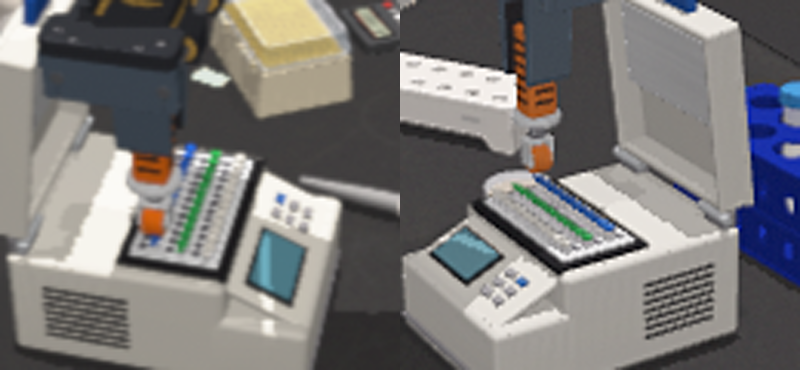

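View pics/wrist3.png

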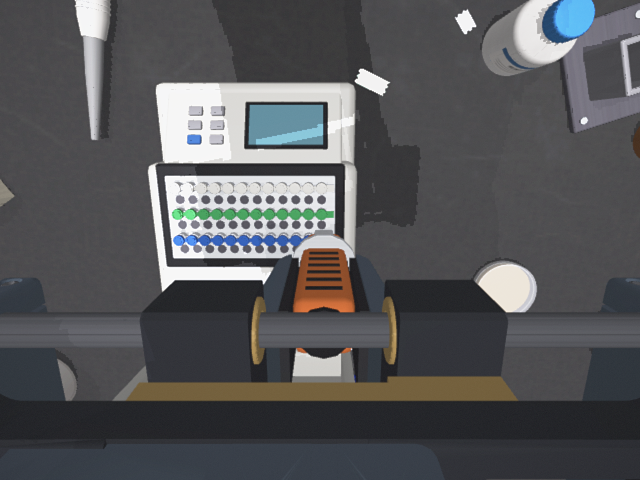

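```bash
python3 - <<'E'
from h import *
rs=[]
for n in ['side','scene']:
    o,c=cap(n);f=c['frame'];hsv=cv2.cvtColor(f,cv2.COLOR_RGB2HSV)
    m=((hsv[...,0]<15)&(hsv[...,1]>170)&(hsv[...,2]>90)).astype(np.uint8)
    k,l,s,ce=cv2.connectedComponentsWithStats(m)
    for i in range(1,k):
        if s[i,4]>15 and 290<ce[i][0]<350 and 180<ce[i][1]<260: print(n,s[i],ce[i])
    a=f[180:260,290:350];cv2.imwrite(f'pics/z_{n}.png',cv2.resize(a[...,::-1],None,fx=7,fy=7,interpolation=cv2.INTER_NEAREST))
o,c=cap('wrist');M=c['mount'];K=c['camera_matrix']
def pt(P):
    p=(np.array(P)-M[:3,3])@M[:3,:3];return K[0,0]*p[0]/-p[2]+K[0,2],-K[1,1]*p[1]/-p[2]+K[1,2]
print([pt([x,-.05,.0815]) for x in (0,.001,.002)])
print(o['tcp_pos'])
f=c['frame'];hsv=cv2.cvtColor(f,cv2.COLOR_RGB2HSV)
m=(hsv[...,0]>=100)&(hsv[...,0]<=125)&(hsv[...,1]>110);z=np.zeros_like(m);z[228:255,170:300]=1;ys,xs=np.nonzero(m&z)
print(np.polyfit(xs-323.5,ys,1),len(xs))
E
```

```text
side [314 220  12   9  80] [319.1 224.3]
side [316 238   7   8  49] [319.20408163 241.67346939]
scene [318 192  13  16 108] [323.31481481 201.52777778]
scene [322 218   7   8  38] [325.28947368 221.42105263]
[(np.float64(251.40241396257727), np.float64(242.87245075196893)), (np.float64(251.33224118030944), np.float64(241.489599097908)), (np.float64(251.26193004795095), np.float64(240.10402106410996))]
[0.54702252 0.05156395 0.19401483]
[2.46865526e-03 2.40637795e+02] 943
```

View pics/z_side.png

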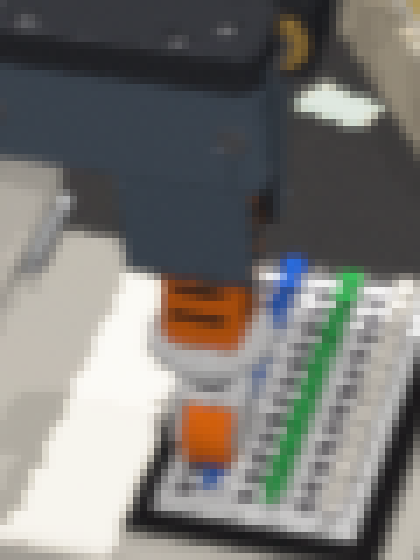

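View pics/z_scene.png

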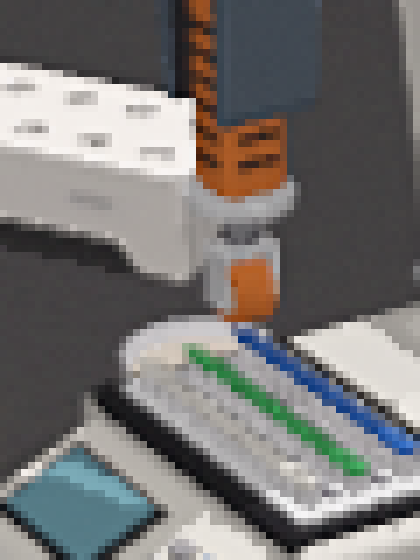

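```bash
python3 - <<'E'
from h import *
ps=-10.35*np.pi/180;ex=np.array([np.cos(ps),np.sin(ps),0]);ey=np.array([-np.sin(ps),np.cos(ps),0])
for n,uv,s,B in [('side',(319.2,241.7),1,[.5373,.0049,.111]),('scene',(325.3,221.4),-1,[.5376,.0009,.111])]:
    o,c=cap(n);e,d=ray(c,uv)
    for off in (.008,.010):
        p0=np.array([.5465,.0520,.125])+s*off*ey
        X=e+d*((p0-e)@ey)/(d@ey)
        r=X-np.array(B);print(n,off,X,'local x from strip',r@ex,r@ey)
print(ctrl.get_obs()['tcp_pos'],ctrl.get_obs()['t'])
E
```

```text
side 0.008 [0.54626232 0.06017573 0.13097387] local x from strip -0.0011143917576644615 0.05598649731058058
side 0.01 [0.54607277 0.06224343 0.13273463] local x from strip -0.0016723384754126255 0.057986497310580434
scene 0.008 [0.54274159 0.04455408 0.13082351] local x from strip -0.002785000936711898 0.04386751360180062
scene 0.01 [0.54127551 0.04278876 0.13184212] local x from strip -0.003910061440238575 0.04186751360180055
[0.54698754 0.05154827 0.19392973] 8.9
```

Call:
{"api": "apply_moves", "payload": {"rows": [0,0,0,-0.001,0,0.002,-1,0,0,0,-0.001,0,0.004,-1,0,0,0,-0.001,0,0.006,-1,0,0,0,-0.001,0,0.008,-1,0,0,0,-0.001,0,0.009,-1,0,0,0,-0.001,0,0.009,-1,0,0,0,-0.001,0,0.009,-1,0,0,0,-0.001,0,0.009,-1,0,0,0,-0.001,0,0.009,-1,0,0,0,-0.001,0,0.009,-1]}}

```text
t: 9.9
tcp_pos: [0.5481, 0.0514, 0.1851]
tcp_rot: [3.141, 0.0, 2.961]
force: [-0.1, 0.3, 3.9]
opening: 0.0237
```

```bash
python3 - <<'E'
from h import *
o,c=cap('scene');save(c,'scene4.png');print(o['tcp_pos'],o['tcp_rot'],o['force'])
o,c2=cap('side');print(o['tcp_pos'],o['tcp_rot'],o['force'],o['moment'])
a=c2['frame'][200:270,290:370,::-1];b=c['frame'][180:250,290:370,::-1]
cv2.imwrite('pics/x4.png',np.hstack([cv2.resize(a,(400,350),interpolation=cv2.INTER_CUBIC),cv2.resize(b,(400,350),interpolation=cv2.INTER_CUBIC)]))
E
```

```text
[0.54810235 0.05142012 0.18505207] [3.14146276e+00 3.42163389e-04 2.96085010e+00] [-0.07650076  0.30857626  3.86408286]
[0.54806423 0.05139943 0.18502187] [3.14147116e+00 2.63488776e-04 2.96083768e+00] [ 0.31381612 -0.47771848  4.14930514] [ 0.08430149 -0.08332578 -0.01275665]
```

View pics/x4.png

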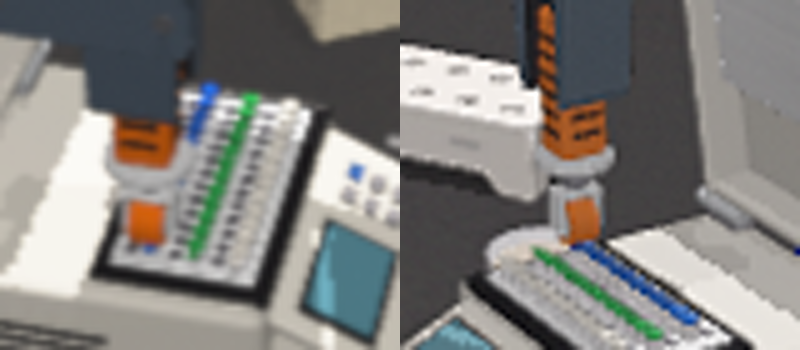

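Call:
{"api": "apply_moves", "payload": {"rows": [0,0,0,0,0,0.0018,-1,0,0,0,0,0,0.0035,-1,0,0,0,0,0,0.0037,-1,0,0,0,0,-0.004,0.0037,-1,0,0,0,0,-0.009,0.0037,-1,0,0,0,0,-0.014,0.0037,-1,0,0,0,0,-0.019,0.0037,-1,0,0,0,0,-0.024,0.0037,-1,0,0,0,0,-0.029,0.0037,-1,0,0,0,0,-0.034,0.0037,-1]}}

```text
t: 11.0
tcp_pos: [0.5422, 0.018, 0.1816]
tcp_rot: [3.141, 0.001, 2.961]
force: [0.3, 2.3, 7.2]
opening: 0.0237
```

Call:
{"api": "apply_moves", "payload": {"rows": [0,0,0,0,-0.005,0,-1,0,0,0,0,-0.01,0,-1,0,0,0,0,-0.015,0,-1,0,0,0,0,-0.02,0,-1,0,0,0,0,-0.025,0,-1,0,0,0,0,-0.03,0,-1,0,0,0,0,-0.035,0,-1,0,0,0,0,-0.04,0,-1,0,0,0,0,-0.045,0,-1,0,0,0,0,-0.05,0,-1]}}

```text
t: 12.0
tcp_pos: [0.5336, -0.0312, 0.1819]
tcp_rot: [3.14, 0.001, 2.96]
force: [1.2, 3.6, 7.7]
opening: 0.024
```

```bash
python3 - <<'E'
from h import *
o,c=cap('wrist');save(c,'w5.png');print(o['tcp_pos'],o['tcp_rot'],o['force'])
o,c=cap('side');cv2.imwrite('pics/s5.png',cv2.resize(c['frame'][195:275,280:380,::-1],None,fx=6,fy=6,interpolation=cv2.INTER_CUBIC))
E
```

```text
[ 0.53356633 -0.03121506  0.18185659] [3.14042141e+00 1.47755019e-03 2.96048191e+00] [1.15227603 3.60622931 7.71003166]
```

View pics/s5.png

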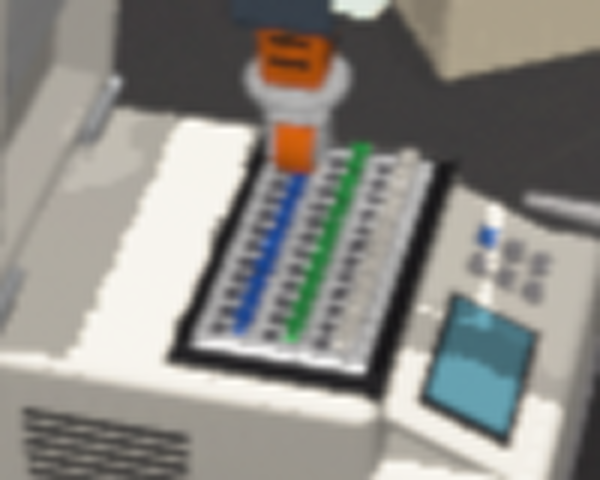

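View pics/w5.png

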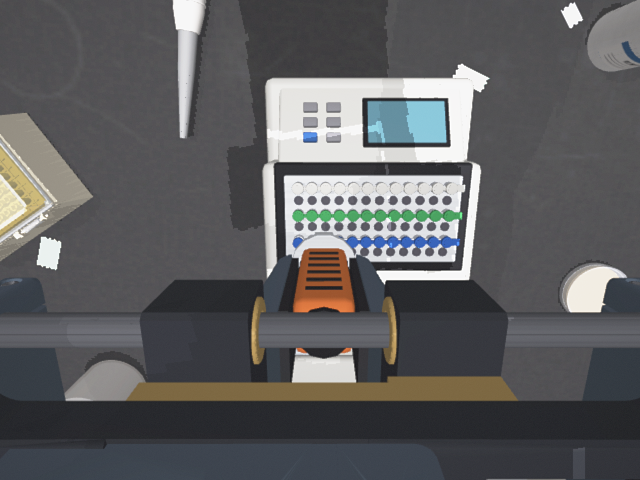

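Call:
{"api": "apply_moves", "payload": {"rows": [0,0,0,0,-0.004,0.0004,-1,0,0,0,0,-0.008,0.0004,-1,0,0,0,0,-0.012,0.0004,-1,0,0,0,0,-0.0165,0.0004,-1,0,0,0,0,-0.0175,0.0004,-1,0,0,0,0,-0.0175,0.0004,-1,0,0,0,0,-0.014,0.0004,-1,0,0,0,0,-0.009,0.0004,-1,0,0,0,0,-0.004,0.0004,-1,0,0,0,0,0.001,0.0004,-1]}}

```text
t: 13.1
tcp_pos: [0.5339, -0.0305, 0.1817]
tcp_rot: [3.141, 0.002, 2.96]
force: [0.0, -0.3, 8.3]
opening: 0.0237
```

Call:
{"api": "apply_moves", "payload": {"rows": [0,0,0,0,0.006,0,-1,0,0,0,0,0.012,0,-1,0,0,0,0,0.018,0,-1,0,0,0,0,0.024,0,-1,0,0,0,0,0.03,0,-1,0,0,0,0,0.036,0,-1,0,0,0,0,0.042,0,-1,0,0,0,0,0.048,0,-1,0,0,0,0,0.054,0,-1,0,0,0,0,0.06,0,-1]}}

```text
t: 14.1
tcp_pos: [0.545, 0.0287, 0.182]
tcp_rot: [3.141, 0.002, 2.96]
force: [-1.3, -1.4, 8.3]
opening: 0.0237
```

Call:
{"api": "apply_moves", "payload": {"rows": [0,0,0,0,0.006,0,-1,0,0,0,0,0.012,0,-1,0,0,0,0,0.018,0,-1,0,0,0,0,0.023,0,-1,0,0,0,0,0.023,0,-1,0,0,0,0,0.023,-0.01,-1,0,0,0,0,0.023,-0.035,-1,0,0,0,0,0.023,-0.07,-1,0,0,0,0,0.023,-0.1,-1,0,0,0,0,0.023,-0.12,-1]}}

```text
t: 15.1
tcp_pos: [0.5488, 0.0512, 0.3042]
tcp_rot: [3.141, 0.003, 2.96]
force: [0.2, 1.2, -2.6]
opening: 0.0241
```

```bash
python3 - <<'E'
from h import *
ims=[]
o,c=cap('scene');ims.append(cv2.resize(c['frame'][195:275,290:390,::-1],(400,320),interpolation=cv2.INTER_CUBIC))
o,c=cap('side');ims.append(cv2.resize(c['frame'][200:280,290:390,::-1],(400,320),interpolation=cv2.INTER_CUBIC))
cv2.imwrite('pics/x6.png',np.hstack(ims))
o,c=cap('wrist');cv2.imwrite('pics/w6.png',cv2.resize(c['frame'][90:250,180:380,::-1],None,fx=4,fy=3.7,interpolation=cv2.INTER_CUBIC))
print(o['tcp_pos'],o['tcp_rot'],o['force'],o['t'])
E
```

```text
[0.54967751 0.05122797 0.30464074] [3.14020392 0.00577273 2.96023159] [ 1.1839505   1.02520177 -2.45699886] 15.2
```

View pics/x6.png

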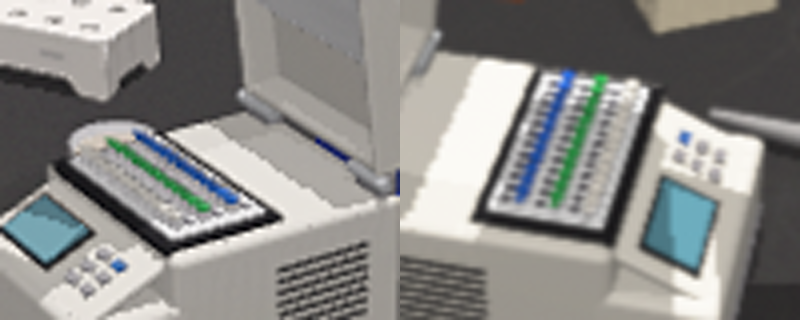

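View pics/w6.png

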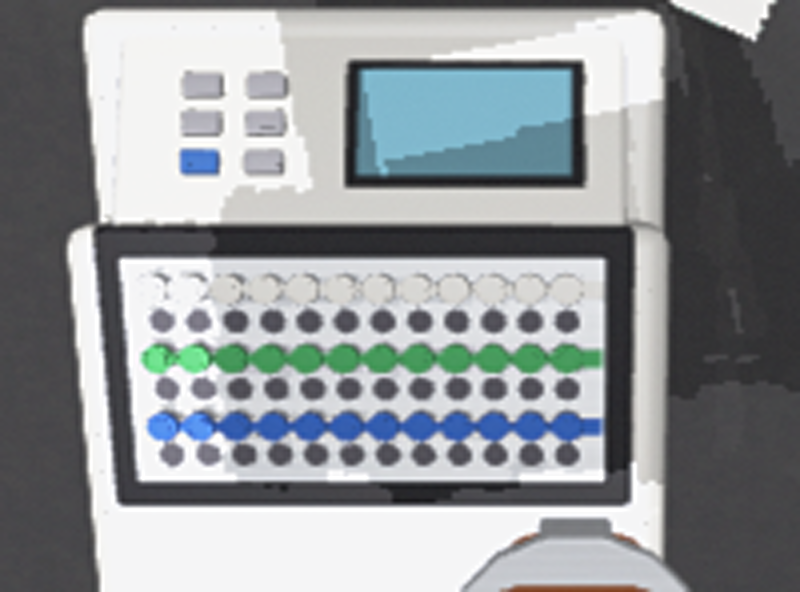

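```bash
cat > d.py <<'E'
import sys
from h import *
def delta(T,rpy):
    o=ctrl.get_obs();Q=R.from_euler('xyz',o['tcp_rot']).as_matrix();G=R.from_euler('xyz',rpy).as_matrix()
    print('pos',o['tcp_pos'],o['tcp_rot'],'F',o['force'],'t',o['t'])
    print('shift',np.round((np.array(T)-o['tcp_pos'])@Q,4),'turn',np.round(np.degrees(R.from_matrix(Q.T@G).as_rotvec()),2))
if __name__=='__main__':
    a=list(map(float,sys.argv[1:]));delta(a[:3],a[3:])
E
python3 d.py .4681 .3206 .30 3.14 .003 -3.01
```

```text
pos [0.54894875 0.05118936 0.30265928] [3.140677   0.00367077 2.96017375] F [-0.34510191 -0.19835515 -1.8693934 ] t 15.25
shift [0.1281 0.2504 0.0024] turn [ -0.1    0.06 -17.93]
```

Call:
{"api": "apply_moves", "payload": {"rows": [0,0,-3,0.01,0.025,0,-1,0,0,-6,0.03,0.06,0,-1,0,0,-9,0.05,0.1,0,-1,0,0,-12,0.07,0.14,0,-1,0,0,-15,0.09,0.18,0,-1,0,0,-17.9,0.11,0.22,0,-1,0,0,-17.9,0.125,0.244,0.002,-1,0,0,-17.9,0.128,0.25,0.002,-1,0,0,-17.9,0.128,0.2504,0.002,-1,0,0,-17.9,0.128,0.2504,0.002,-1]}}

```text
t: 16.25
tcp_pos: [0.4681, 0.3197, 0.2995]
tcp_rot: [-3.141, 0.002, -3.011]
force: [-0.1, -1.5, -1.6]
opening: 0.0235
```

```bash
python3 d.py .4681 .3206 .15 3.14 .003 -3.01; python3 - <<'E'
from h import *
o,c=cap('side');cv2.imwrite('pics/s7.png',cv2.resize(c['frame'][280:480,250:450,::-1],None,fx=3,fy=3,interpolation=cv2.INTER_CUBIC))
E
```

```text
pos [0.46814225 0.31972235 0.29949292] [-3.14053045e+00  2.49694519e-03 -3.01087852e+00] F [-0.09626903 -1.50495905 -1.5867997 ] t 16.25
shift [0.0003 0.001  0.1495] turn [-0.15 -0.03 -0.05]
```

View pics/s7.png

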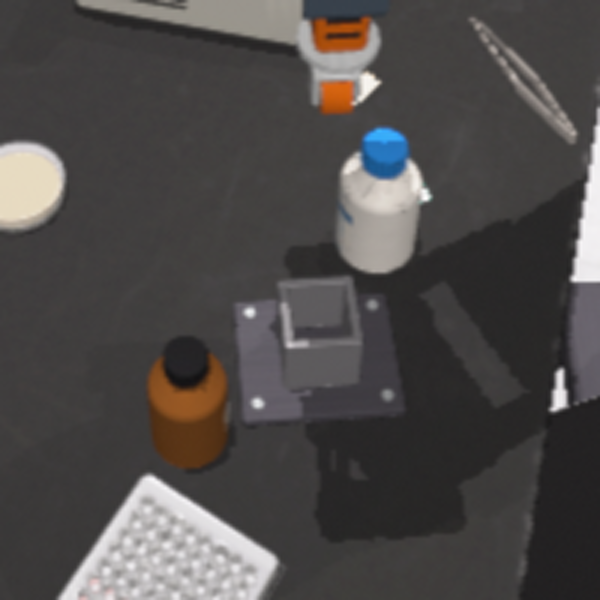

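Call:
{"api": "apply_moves", "payload": {"rows": [0,0,0,0,0.001,0.03,-1,0,0,0,0,0.001,0.07,-1,0,0,0,0,0.001,0.11,-1,0,0,0,0,0.001,0.14,-1,0,0,0,0,0.001,0.155,-1,0,0,0,0,0.001,0.17,-1,0,0,0,0,0.001,0.185,-1,0,0,0,0,0.001,0.198,-1,0,0,0,0,0.001,0.208,-1,0,0,0,0,0.001,0.208,-1]}}

```text
t: 17.3
tcp_pos: [0.4684, 0.3202, 0.0907]
tcp_rot: [-3.14, 0.002, -3.011]
force: [0.2, -0.2, -1.9]
opening: 0.0238
```

```bash
python3 d.py .4681 .3206 .0869 3.14 .003 -3.01; python3 - <<'E'
from h import *
o,c=cap('side');cv2.imwrite('pics/s8.png',cv2.resize(c['frame'][330:450,290:440,::-1],None,fx=4,fy=4,interpolation=cv2.INTER_CUBIC))
E
```

```text
pos [0.46838696 0.32016292 0.09070992] [-3.14012285e+00  1.56696451e-03 -3.01134799e+00] F [ 0.21218784 -0.20300105 -1.86551656] t 17.3
shift [0.0002 0.0005 0.0038] turn [-0.18 -0.08 -0.08]
```

View pics/s8.png

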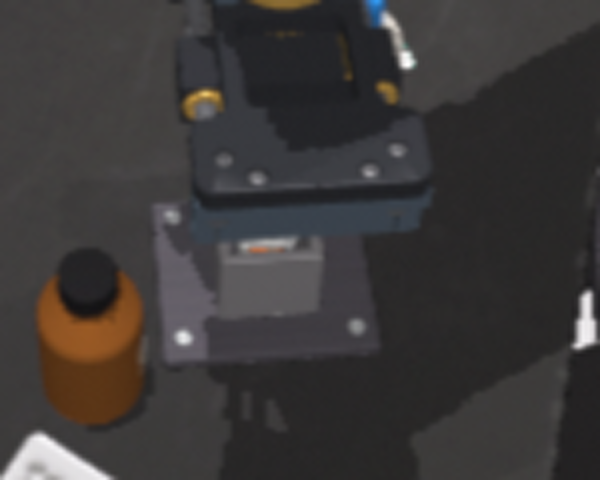

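Lower the last bit, see the force rise, then release.

Call:
{"api": "apply_moves", "payload": {"rows": [0,0,0,0,0.0005,0.0015,-1,0,0,0,0,0.0005,0.0025,-1,0,0,0,0,0.0005,0.0035,-1,0,0,0,0,0.0005,0.004,-1,0,0,0,0,0.0005,0.004,-1,0,0,0,0,0.0005,0.004,-1,0,0,0,0,0.0005,0.004,-1,0,0,0,0,0.0005,0.004,-1,0,0,0,0,0.0005,0.004,-1,0,0,0,0,0.0005,0.004,-1]}}

```text
t: 18.35
tcp_pos: [0.4687, 0.3209, 0.0875]
tcp_rot: [-3.14, 0.002, -3.011]
force: [0.6, -0.2, -1.5]
opening: 0.0238
```

Call:
{"api": "apply_moves", "payload": {"rows": [0,0,0,0,0,0.0007,-1,0,0,0,0,0,0.0012,-1,0,0,0,0,0,0.0015,-1,0,0,0,0,0,0.0015,-1,0,0,0,0,0,0.0015,-1,0,0,0,0,0,0.0015,-1,0,0,0,0,0,0.0015,-1,0,0,0,0,0,0.0015,-1,0,0,0,0,0,0.0015,-1,0,0,0,0,0,0.0015,-1]}}

```text
t: 19.35
tcp_pos: [0.4688, 0.321, 0.0868]
tcp_rot: [-3.14, 0.002, -3.011]
force: [-4.9, -3.1, 13.7]
opening: 0.0237
```

Call:
{"api": "apply_moves", "payload": {"rows": [0,0,0,0,0,-0.0005,-1,0,0,0,0,0,-0.0005,-1,0,0,0,0,0,-0.0005,0,0,0,0,0,0,-0.0005,0,0,0,0,0,0,-0.0005,0,0,0,0,0,0,-0.01,0,0,0,0,0,0,-0.04,0,0,0,0,0,0,-0.08,0,0,0,0,0,0,-0.13,0,0,0,0,0,0,-0.17,0]}}

```text
t: 20.35
tcp_pos: [0.4685, 0.3212, 0.2602]
tcp_rot: [-3.141, 0.004, -3.011]
force: [1.4, 1.3, 0.1]
opening: 0.0457
```

```bash
python3 - <<'E'
from h import *
o,c=cap('wrist');cv2.imwrite('pics/w9.png',cv2.resize(c['frame'][140:290,220:420,::-1],None,fx=3,fy=3,interpolation=cv2.INTER_CUBIC))
print(o['tcp_pos'],o['tcp_rot'],o['opening'],o['t'])
o,c=cap('side');save(c,'side9.png');cv2.imwrite('pics/s9.png',cv2.resize(c['frame'][330:450,290:440,::-1],None,fx=4,fy=4,interpolation=cv2.INTER_CUBIC))
E
```

```text
[0.46852329 0.3212214  0.26016188] [-3.14116747  0.00382182 -3.01124201] 0.04571416072009127 20.35
```

View pics/w9.png

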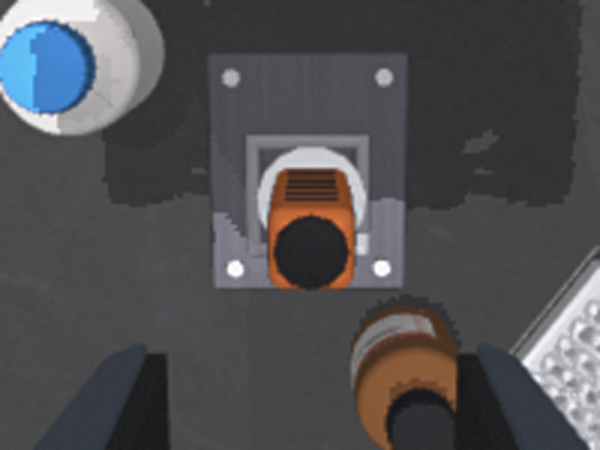

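View pics/s9.png

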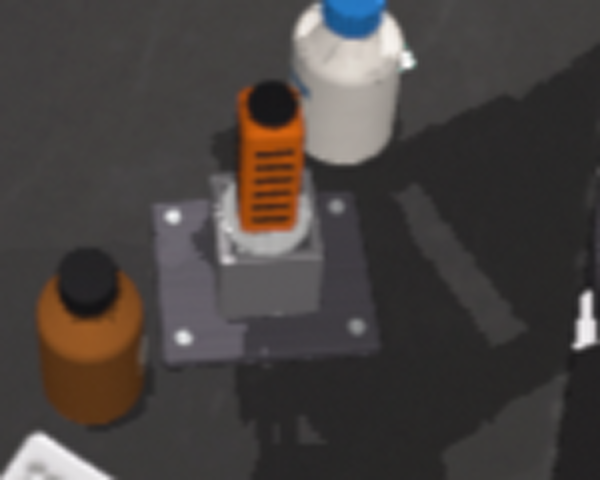

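```bash
python3 - <<'E'
from h import *
o,c=cap('wrist');print('btn',atz(c,(323.5,224),.131,o))
o,c=cap('side');print('btn side',atz(c,np.array([272,103])/4+[290,330],.131))
b=cv2.imread('pics/side0.png');f=c['frame'][...,::-1]
for im in (b,f):
    h=cv2.cvtColor(np.ascontiguousarray(im),cv2.COLOR_BGR2HSV);m=((h[...,0]<15)&(h[...,1]>170)&(h[...,2]>90));m[:340]=0;m[400:]=0;m[:,:335]=0;m[:,380:]=0
    ys,xs=np.nonzero(m);print(len(xs),xs.mean(),ys.mean(),ys.max(),ys.min(),xs.min(),xs.max())
cv2.imwrite('pics/cmp.png',np.hstack([cv2.resize(i[340:415,325:390],(390,450),interpolation=cv2.INTER_CUBIC) for i in (b,f)]))
E
```

```text
btn [0.47066645 0.32333789 0.131     ]
btn side [0.46680692 0.32332845 0.131     ]
368 356.7853260869565 371.1005434782609 386 351 350 365
374 356.7299465240642 371.7834224598931 387 352 350 365
```

View pics/cmp.png

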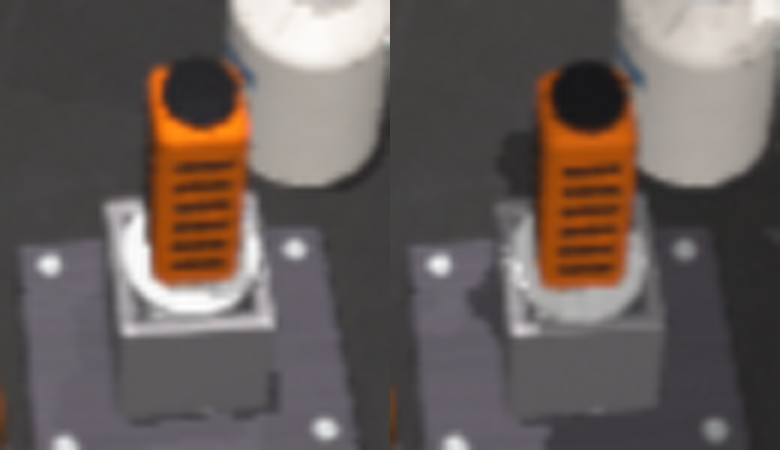

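```bash
python3 d.py .6825 -.023 .35 3.1416 0 2.961
```

```text
pos [0.46866382 0.3213011  0.25805327] [-3.14136707  0.0043679  -3.01123423] F [-0.07329881 -0.10882371 -1.16461216] t 20.55
shift [-0.1677 -0.3692 -0.0911] turn [ 0.03  0.25 17.82]
```

Call:
{"api": "apply_moves", "payload": {"rows": [0,0,0,0,0,-0.05,0,0,0,2,-0.01,-0.02,-0.09,-0.5,0,0,4,-0.03,-0.06,-0.1,-1,0,0,6,-0.05,-0.1,-0.1,-1,0,0,8,-0.07,-0.145,-0.1,-1,0,0,10,-0.09,-0.19,-0.1,-1,0,0,12,-0.11,-0.235,-0.1,-1,0,0,14,-0.13,-0.28,-0.1,-1,0,0,16,-0.15,-0.32,-0.1,-1,0,0,17.8,-0.1677,-0.36,-0.091,-1]}}

```text
t: 21.55
tcp_pos: [0.6822, -0.0158, 0.349]
tcp_rot: [3.14, 0.004, 2.959]
force: [-0.0, -0.1, -0.0]
opening: 0.0006
```

```bash
python3 d.py .6825 -.023 .240 3.1416 0 2.961
```

```text
pos [ 0.68216708 -0.01580341  0.34902723] [3.14045531 0.00350962 2.95949604] F [-0.00891966 -0.06640236 -0.01209757] t 21.55
shift [-0.0012 -0.0071  0.109 ] turn [ 0.07  0.2  -0.09]
```

Call:
{"api": "apply_moves", "payload": {"rows": [0,0.2,0,-0.0012,-0.007,0.03,-1,0,0.2,0,-0.0012,-0.007,0.06,-1,0,0.2,0,-0.0012,-0.007,0.09,-1,0,0.2,0,-0.0012,-0.007,0.105,-1,0,0.2,0,-0.0012,-0.007,0.109,-1,0,0.2,0,-0.0012,-0.007,0.109,-1,0,0.2,0,-0.0012,-0.007,0.109,-1,0,0.2,0,-0.0012,-0.007,0.109,-1,0,0.2,0,-0.0012,-0.007,0.109,-1,0,0.2,0,-0.0012,-0.007,0.109,-1]}}

```text
t: 22.55
tcp_pos: [0.6827, -0.0229, 0.2406]
tcp_rot: [3.14, 0.001, 2.959]
force: [-0.1, 0.7, -0.0]
opening: 0.0002
```

```bash
python3 d.py .6825 -.023 .240 3.1416 0 2.961; python3 - <<'E'
from h import *
o,c=cap('scene');a=cv2.resize(c['frame'][100:300,270:450,::-1],(400,444),interpolation=cv2.INTER_CUBIC)
o,c=cap('side');b=cv2.resize(c['frame'][100:300,180:360,::-1],(400,444),interpolation=cv2.INTER_CUBIC)
cv2.imwrite('pics/x10.png',np.hstack([a,b]))
E
```

```text
pos [ 0.6826708  -0.0228657   0.24063093] [3.14037547e+00 8.32195075e-04 2.95948853e+00] F [-0.13004543  0.71845893 -0.01350228] t 22.55
shift [ 0.0001 -0.0002  0.0006] turn [ 0.07  0.05 -0.09]
```

View pics/x10.png

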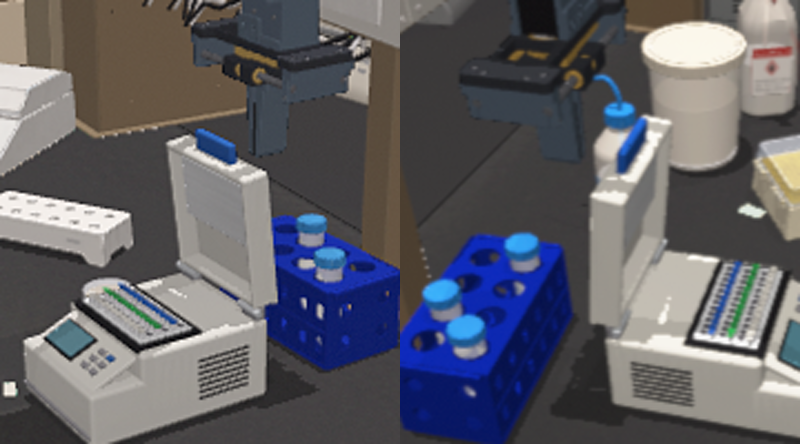

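Call:
{"api": "apply_moves", "payload": {"rows": [0,0,0,0.015,0,0.004,-1,0,0,0,0.027,0,0.004,-1,0,0,0,0.034,0,0.004,-1,0,0,0,0.04,0,0.0035,-1,0,0,0,0.046,0,0.0033,-1,0,0,0,0.053,0,0.0033,-1,0,0,0,0.06,0,0.0038,-1,0,0,0,0.067,0,0.0048,-1,0,0,0,0.074,0,0.006,-1,0,0,0,0.0813,0,0.0071,-1]}}

```text
t: 23.65
tcp_pos: [0.602, -0.008, 0.2331]
tcp_rot: [3.14, 0.0, 2.959]
force: [2.9, -0.7, 0.1]
opening: 0.0006
```

```bash
python3 d.py .6825 -.023 .240 3.1416 0 2.961; python3 - <<'E'
from h import *
o,c=cap('scene');a=cv2.resize(c['frame'][100:300,270:450,::-1],(400,444),interpolation=cv2.INTER_CUBIC)
o,c=cap('side');b=cv2.resize(c['frame'][100:300,180:360,::-1],(400,444),interpolation=cv2.INTER_CUBIC)
cv2.imwrite('pics/x11.png',np.hstack([a,b]))
E
```

```text
pos [ 0.60203266 -0.0080396   0.23305423] [3.14045337e+00 3.98829472e-04 2.95945552e+00] F [ 2.91999568 -0.73209406  0.09485513] t 23.65
shift [-0.0818 -0.0001 -0.0069] turn [ 0.07  0.02 -0.09]
```

View pics/x11.png

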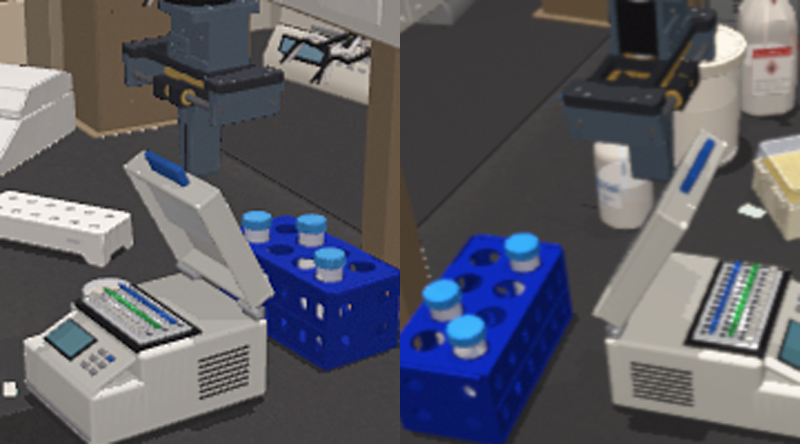

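Call:
{"api": "apply_moves", "payload": {"rows": [0,0,0,0.007,0,0.0017,-1,0,0,0,0.0147,0,0.0044,-1,0,0,0,0.0221,0,0.0074,-1,0,0,0,0.0293,0,0.0109,-1,0,0,0,0.0363,0,0.0148,-1,0,0,0,0.043,0,0.0191,-1,0,0,0,0.0494,0,0.024,-1,0,0,0,0.0556,0,0.0291,-1,0,0,0,0.0614,0,0.0346,-1,0,0,0,0.0669,0,0.0403,-1]}}

```text
t: 24.75
tcp_pos: [0.5351, 0.0043, 0.1921]
tcp_rot: [3.141, -0.001, 2.96]
force: [1.7, 0.5, 0.7]
opening: 0.0004
```

Call:
{"api": "apply_moves", "payload": {"rows": [0,0,0,0.0035,0,0.0045,-1,0,0,0,0.0075,0,0.0099,-1,0,0,0,0.011,0,0.0153,-1,0,0,0,0.0145,0,0.021,-1,0,0,0,0.018,0,0.0269,-1,0,0,0,0.021,0,0.0329,-1,0,0,0,0.0235,0,0.039,-1,0,0,0,0.0255,0,0.044,-1,0,0,0,0.027,0,0.0478,-1,0,0,0,0.0275,0,0.0505,-1]}}

```text
t: 25.75
tcp_pos: [0.5077, 0.0094, 0.1412]
tcp_rot: [3.141, -0.002, 2.96]
force: [-1.7, 0.2, 2.1]
opening: 0.0004
```

```bash
python3 - <<'E'
from h import *
o,c=cap('side');b=cv2.resize(c['frame'][140:310,240:400,::-1],None,fx=3.5,fy=3.5,interpolation=cv2.INTER_CUBIC);print(o['tcp_pos'],o['force'])
cv2.imwrite('pics/x12.png',b)
E
```

```text
[0.50768853 0.00942858 0.1412347 ] [-1.69521477  0.23354153  2.12712779]
```

View pics/x12.png

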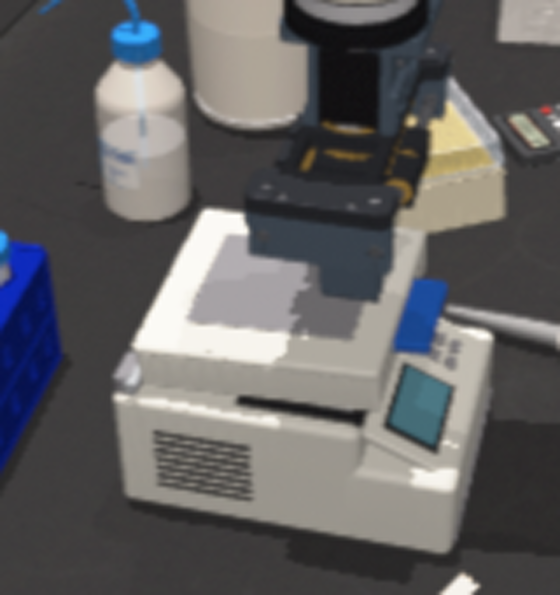

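Almost shut; slow final push, watching the force.

Call:
{"api": "apply_moves", "payload": {"rows": [0,0,0,0,0,0.001,-1,0,0,0,0,0,0.002,-1,0,0,0,0,0,0.003,-1,0,0,0,0,0,0.004,-1,0,0,0,0,0,0.005,-1,0,0,0,0,0,0.006,-1,0,0,0,0,0,0.0065,-1,0,0,0,0,0,0.0065,-1,0,0,0,0,0,0.0065,-1,0,0,0,0,0,0.0065,-1]}}

```text
t: 26.8
tcp_pos: [0.5076, 0.0094, 0.1345]
tcp_rot: [3.141, -0.002, 2.96]
force: [0.2, -0.1, -0.5]
opening: 0.0003
```

Call:
{"api": "apply_moves", "payload": {"rows": [0,0,0,0,0,0.0005,-1,0,0,0,0,0,0.001,-1,0,0,0,0,0,0.0015,-1,0,0,0,0,0,0.002,-1,0,0,0,0,0,0.002,-1,0,0,0,0,0,0.002,-1,0,0,0,0,0,0.002,-1,0,0,0,0,0,0.002,-1,0,0,0,0,0,0.002,-1,0,0,0,0,0,0.002,-1]}}

```text
t: 27.8
tcp_pos: [0.5077, 0.0094, 0.134]
tcp_rot: [3.141, -0.002, 2.96]
force: [-14.9, -0.2, 33.2]
opening: -0.0
```

Call:
{"api": "apply_moves", "payload": {"rows": [0,0,0,0,0,-0.002,-1,0,0,0,0,0,-0.005,-1,0,0,0,0,0,-0.015,-1,0,0,0,0,0,-0.04,-1,0,0,0,0,0,-0.07,-1,0,0,0,0,0,-0.1,-1,0,0,0,0,0,-0.13,-1,0,0,0,0,0,-0.16,-1,0,0,0,0,0,-0.18,-1,0,0,0,0,0,-0.18,-1]}}

```text
t: 28.8
tcp_pos: [0.5093, 0.0092, 0.3174]
tcp_rot: [3.14, 0.003, 2.96]
force: [0.2, -0.8, -0.7]
opening: 0.0003
```

```bash
python3 - <<'E'
from h import *
o,c=cap('side');save(c,'sideF.png');b=cv2.resize(c['frame'][200:310,250:390,::-1],(400,314),interpolation=cv2.INTER_CUBIC);print(o['tcp_pos'],o['force'])
# predicted shut-lid edge points
ps=-10.35*np.pi/180;ex=np.array([np.cos(ps),np.sin(ps),0]);ey=np.array([-np.sin(ps),np.cos(ps),0]);O=np.array([.535,.004,0])
P=[O+ex*(85-146)/1e3+ey*s*.071+np.array([0,0,z]) for s in (1,-1) for z in (.134,.104)]+[O+ex*(85-167)/1e3+ey*s*.032+np.array([0,0,.121]) for s in (1,-1)]
pj=proj(c,P)
im=c['frame'][:,:,::-1].copy()
big=cv2.resize(im[200:310,250:390],None,fx=5,fy=5,interpolation=cv2.INTER_CUBIC)
for p in pj: cv2.circle(big,tuple(int(v) for v in (p-[250,200])*5),4,(0,0,255),1)
cv2.imwrite('pics/f1.png',big)
o,c=cap('scene');save(c,'sceneF.png')
E
```

```text
[0.50928628 0.00916706 0.31735687] [ 0.2160461  -0.78493945 -0.69069144]
```

View pics/f1.png

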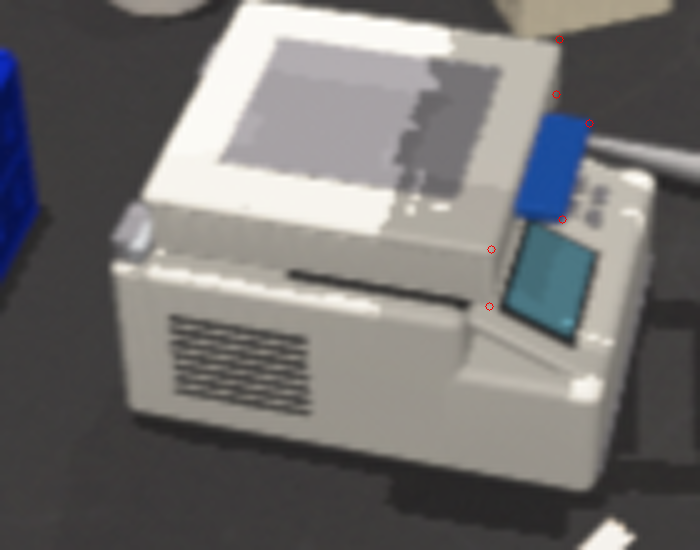

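View pics/sideF.png

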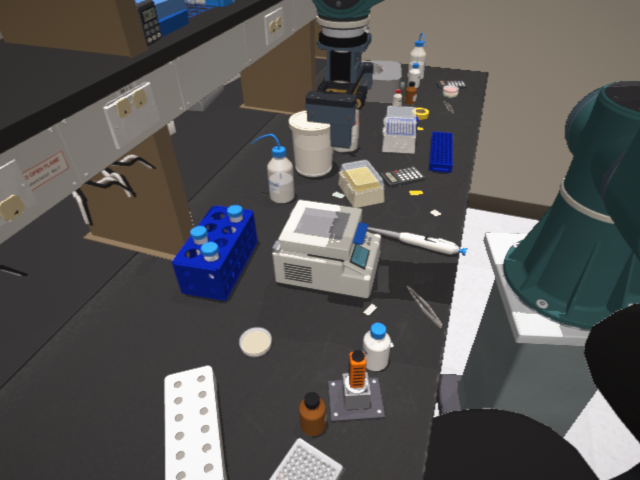

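```bash
python3 -c "
from bench import ticket
print(ticket.finish_job())"
```

```text
the job is handed in; nothing more can be done
None
```

I sealed the blue strip, hung the roller back in its rest, shut the cycler's lid and handed the job in at about 29 s.

- **Caps:** I rolled out and back along all twelve caps at roughly 9–10 N. That is 5–6 mm of the spring's 12 mm at each reading. The roller's height and force fitted caps that are fully home. In the wrist image the blue caps look level with the green ones. The cap depths themselves could not be measured.
- **Lid before rolling:** I estimated it at 1.46 rad, just under the 1.5 at which it starts to overhang. I left it there because the gripper cleared it.
- **Roller:** It hangs upright on its flange. The side picture shows it within about 1 pixel (1–2 mm) of where it started. The two cameras disagreed by about 4 mm on where its top is.
- **Lid shut:** I pushed it down slowly with the closed fingers. The last push briefly reached 33 N vertically (about 36 N in all, limit 40 N) against the stop. The fingertips stopped at z = 134 mm, the height of the shut lid, and its edges match the shut position in the side picture.
- **Bystanders:** The bottles, tip box and dish look unmoved in the side picture.

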